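# Penetrometer reading on a tuff face

## Robot

A 6-joint arm with a two-finger parallel gripper is mounted at the origin on the work surface. World frame = base frame: x ahead of the robot, y to its left, z up, the work surface at z = 0. Lengths are in m, angles in rad, forces in N, time in s.
With the tool pointing down it reaches from about 0.35 to 0.85 m from the base axis. Payload 8.1 kg.
Tool frame: the origin (TCP) lies between the finger pads; the fingertips stand 11 mm ahead of it and the grasp point (between the pads) lies 8 mm behind it (robot.tips_ahead is the distance from the TCP to the fingertips, in m); z points along the fingers, y is the line along which they close (so a half turn about z gives the same grasp; the last joint's range is limited). The gripper opens to 93 mm and grips with 3 to 60 N. Pads are 15 mm wide; open, the fingers measure 128 mm over their backs; the gripper's body (75 mm by 188 mm) begins 65 mm behind the grasp point.
Start: joints at [1.174, 0.13, 1.488, -0, 1.523, -0.085], TCP at [0.184, 0.571, 0.23] pointing down, gripper open.
Joint ranges: [-2.96, 2.96], [-0.89, 2.26], [0.02, 2.5], [-1.34, 4.48], [0, 2.73], [-2.66, 2.66]. Speed limits (rad/s): [2.39, 2.39, 2.79, 3.14, 3.14, 3.14].

## Interface

Orientations are given as a rotation vector (axis times angle).
In Python, from plant import robot gives the robot as it stands. The module is installed in compiled form; this text tells all that it offers.
- The arm moves only by the tool move_arm, never from a script. Its argument "deltas" is one flat list of numbers, 7 for each row, row after row: the shift along the tool's x, y, z in m, then the turn, a rotation vector about the tool's x, y, z in rad, then the opening, from 0 (shut) to 1 (fully open). A call has 1 to 12 rows; each row is the pose to reach, as a shift and turn from the pose commanded when the call began, along the tool's axes at that moment; what a row does not reach only later rows make up. A row lasts 1/8 s, in which the tool goes at most 62.5 mm and 10.7 degrees, less where a joint would pass 70% of its speed; a pose out of reach is approached as far as the arm can. A call with a gripper value outside its range is refused whole. The fingers move at their own pace and stop on an object; "squeeze" is the grip in N (left out, the last holds). Time passes only in rows, so rows that repeat a pose let the fingers close. It gives the time, the measured TCP pose, the force, the opening and the grip force at its end, in the units of the state.
- robot.read_state(): the state, without advancing time (a new reading comes with each control period).
- robot.read_camera(name): name is "side" or "top"; returns (picture, depth): 400x640x3 uint8, red, green, blue; 400x640 float32, m along the optical axis (not along the pixel's ray), 0 where there is no reading.
- robot.camera_model(name): a dict with "K" (3x3 intrinsics, pixels), "k1" (the pictures are not rectified: a ray, as slopes to the right and down, at radius r is drawn at 1 + k1 r^2 times it, then the intrinsics apply), "R" (3x3) and "t" (3): a world point X has camera coordinates R X + t. Camera axes: x right, y down, z forward; pixel columns grow to the right and rows downward; lengths in m; the calibration is good to about 2 mm. A picture is of the moment at which its call begins. camera_model takes no time and is no camera call.
- robot.close_job(): hands the job in; it is judged then, once.
Trained networks look in the newest picture that a camera, given by its name, has taken for a name from the list of things; names that differ only in an ending like _2 or _b are one class to them, and where a whole thing is asked for, a point or a joint stands for the part that bears it (a point fixed in the world has none). Each returns a list of dicts, best first, with "confidence" (0 to 1); they miss things now and then, are a little off and sometimes report something else, mostly with a low value. They report only what shows in the picture. A call takes as long as a camera call.
- robot.recognise(camera, label): "uv" ([column, row] in pixels, amid what is visible of it).
The state is a dict: "t": time; "q": joint angles; "dq": joint speeds; "joint_torque": joint torques, N m; "tool_pos": TCP position; "orientation": TCP orientation; "force": force on the tool from outside, world axes, zero at the start; "wrist_torque": the same for the moment, N m; "opening": finger opening in m; "gripper_force": force on a finger pad.
Only numpy, scipy, OpenCV 4.12 (cv2) and the standard library are available. Lean on these libraries where they do the work, as an engineer would, in place of code of your own. Each camera call takes 0.05 s, during which the arm holds its last target. There are 200 camera calls.

## Task

Start the data logger by pressing the yellow spring pedal right down to its stop with the gripper, and let it come up again. Then lift the orange-handled penetrometer out of the white rack and hold its tip inside the red ring on the tuff's sloping face, the tool square to that face, pushing gently until the plunger is about half in (its black line at the sleeve), never to its stop. Finish while holding it there, still gripped and steady, without shoving the tuff or disturbing anything else.

Things in the scene. Friction and masses are not known exactly. Their poses are not given: they have to be found in the camera images.
- tuff: porous yellow tuff chunk, about 120 mm across, loose, 1.5 kg, origin at the centre of its underside; its sawn top face slopes 0.35 rad (20 degrees) from level, low towards the chunk's -x (yaw 0 faces the robot), 59 mm high at the low edge and 92 mm at the high edge
- spot: the marked spot: a flat painted ring, red, 20 mm outside and 14 mm inside, white within, small red centre dot, on the tuff's sawn sloping face. Origin at the centre of the mark on the rock's surface, 75 mm above the table; z points straight out of the face (square to it), 0.35 rad from vertical
- probe: hand penetrometer, loose, 0.15 kg, standing in the rack, 134 mm long. Origin at the end of its extended tip, z along its axis from tip to top. From the tip: steel plunger 6 mm diameter (z 0 to 24 mm), steel sleeve 20 mm diameter (z 24 to 70), dark collar 32 mm diameter (z 70 to 76) which rests on the rack's top, round orange grip 24 mm diameter (z 76 to 134), top flat; hold it by the orange grip
- plunger (a joint): how far the probe's spring plunger is pushed in: 0 out, 0.016 m at its stop. Spring about 0.75 N to start it, 2.75 N half in (0.008), 4.75 N just at the stop. A black line on the plunger meets the end of the sleeve when it is half in
- probe_tip (a point): round end of the probe's plunger (radius 3 mm), moves with the plunger
- rack: fixed white plastic tube rack, 60 x 200 x 80 mm high, origin at the centre of its underside, long along its y. Three through holes 24 mm diameter at y = -60, 0 and +60 mm in its top, 80 mm high; one holds the probe, the others the capped tubes
- tube_a: sample tube 18 mm diameter with blue cap 28 mm diameter, 69 mm long, loose, hanging by its cap in the rack, cap top 9 mm above the rack's top; origin at its lower end
- tube_b: the same with a green cap
- pedal (a joint): angle of the spring pedal, rad: 0 up (at rest), 0.28 fully down at its stop. It springs back up when let go
- pedal_pad (a point): point on the top of the yellow pedal plate, 105 mm from its hinge and 20 mm from its free end, on the mid line. The plate is 125 x 68 mm, hinged at the base's +x side, free end towards the base's -x; at rest it rises 0.30 rad towards the free end, so this point is about 60 mm above the table and goes down about 29 mm to the stop. About 2 N start it, 7 N hold it at the stop
- pedal_base: fixed dark steel base of the pedal, 150 x 90 mm, origin at the centre of its underside; the hinge axis is along its y at x = +58 mm, 26 mm high
- clamp: fixed bar clamp, 380 mm long with its red screw handle, grey cast jaws, holding a slate slab upright (top 185 mm high); origin on the table under the slab
- tray: loose blue enamel tray 120 x 160 x 24 mm with rock chips; origin at the centre of its underside
- plumb_bob: loose brass plumb bob standing on its cap, 36 mm diameter, 96 mm high, point up; origin at the centre of its underside
- bottle: loose amber bottle, 56 mm diameter, 120 mm high; origin at the centre of its underside
- grey_rock: loose grey rock, about 80 x 66 x 42 mm; origin at the centre of its underside

How it is judged:
By the outcome, as a careful person would: the job done as asked, in the order asked, and still so for the second after the job is handed in, while the arm keeps its last pose, push and grip.
It also fails if it takes over 58 s, if anything falls off the work surface, if the arm or the gripper's body presses on something with over 40 N, if the wrist force passes 120 N, or if a joint passes its speed limit or range.

## Working session

There is one attempt and no reset: what is moved stays moved. The work goes in short steps, Python scripts to look and compute and a tool call to move; the robot and the scene stay as the last step left them, time stands still between calls to the robot, and variables do not carry over. Pictures are saved under pics/ and viewed, at most 10 in all, crops included, and the job is handed in when it is done.

Besides the shell and the picture viewer there is one more tool, called after "Call:" by a JSON object that holds its "fn" and its "kwargs", one argument or row to a line. move_arm: Moves the arm, as the interface text tells. Its arguments: {"type":"object","properties":{"deltas":{"type":"array","items":{"type":"number"}},"squeeze":{"type":"number"}},"required":["deltas"]}

```bash
mkdir -p pics; cat > h.py <<'E'
import numpy as np, cv2
from scipy.spatial.transform import Rotation as Ro
from plant import robot
def snap(n,save=None):
    p,d=robot.read_camera(n)
    if save: cv2.imwrite(f'pics/{save}.png',cv2.cvtColor(p,cv2.COLOR_RGB2BGR)); np.save(f'pics/{save}.npy',d)
    return p,d
def cloud(n,d):
    m=robot.camera_model(n);K=np.array(m['K']);k1=m['k1']
    v,u=np.mgrid[:d.shape[0],:d.shape[1]].astype(float)
    dist=np.array([k1,0,0,0.])
    s=cv2.undistortPoints(np.stack([u.ravel(),v.ravel()],1)[:,None],K,dist)[:,0]
    X=np.c_[s,np.ones(len(s))]*d.ravel()[:,None]
    return ((X-np.array(m['t']))@np.array(m['R'])).reshape(*d.shape,3)
def proj(n,X):
    m=robot.camera_model(n)
    return cv2.projectPoints(np.atleast_2d(np.array(X,float)),cv2.Rodrigues(np.array(m['R'],float))[0],np.array(m['t'],float),np.array(m['K'],float),np.array([m['k1'],0,0,0.]))[0][:,0]
E
python3 - <<'E'
from h import *
for c in('top','side'):
    p,d=snap(c,c+'0'); P=cloud(c,d)
    m=robot.camera_model(c); print(c,'cam at',np.round(-np.array(m['R']).T@np.array(m['t']),3),m['k1'],np.round(np.array(m['K'])[0],1))
    for l in['tuff','spot','probe','rack','tube_a','pedal_pad','pedal_base','clamp','tray','plumb_bob','bottle','grey_rock']:
        for r in robot.recognise(c,l)[:2]:
            u,v=np.round(r['uv']).astype(int); print(l,(u,v),round(r['confidence'],2),np.round(P[v,u],3) if d[v,u]>0 else None)
s=robot.read_state();print(s)
E
```

```text
top cam at [ 0.42  -0.144  1.349] -0.07853351048728406 [438.7   0.  315.9]
tuff (np.int64(303), np.int64(225)) 0.72 [ 0.537 -0.086  0.072]
tuff (np.int64(370), np.int64(222)) 0.6 [ 0.549 -0.284  0.052]
spot (np.int64(180), np.int64(181)) 0.27 [0.672 0.295 0.043]
probe (np.int64(166), np.int64(240)) 0.73 [0.485 0.291 0.146]
rack (np.int64(193), np.int64(245)) 0.67 [0.475 0.231 0.089]
tube_a (np.int64(253), np.int64(159)) 0.46 [0.735 0.067 0.068]
pedal_pad (np.int64(370), np.int64(222)) 0.77 [ 0.549 -0.284  0.052]
pedal_base (np.int64(372), np.int64(221)) 0.62 [ 0.552 -0.291  0.047]
clamp (np.int64(184), np.int64(248)) 0.43 [0.466 0.259 0.083]
tray (np.int64(304), np.int64(160)) 0.71 [ 0.75  -0.084 -0.003]
plumb_bob (np.int64(251), np.int64(158)) 0.69 [0.737 0.072 0.072]
bottle (np.int64(228), np.int64(168)) 0.7 [0.703 0.137 0.087]
grey_rock (np.int64(179), np.int64(181)) 0.68 [0.671 0.296 0.048]
side cam at [0.573 0.96  1.275] -0.04287429096055599 [455.6   0.  324.4]
tuff (np.int64(350), np.int64(223)) 0.83 [ 0.536 -0.043  0.08 ]
spot (np.int64(303), np.int64(331)) 0.67 [0.676 0.337 0
[... 888 characters left out ...]
) 0.4 [ 0.556 -0.28   0.008]
{'t': 1.3, 'q': array([ 1.17364911e+00,  1.30424096e-01,  1.48822137e+00,  3.71930100e-05,
        1.52297349e+00, -8.54557620e-02]), 'dq': array([-0.00103582,  0.00054282, -0.00054984,  0.00035389, -0.00111888,
       -0.00221665]), 'joint_torque': array([ 5.39969733e-04, -5.59728992e+01, -4.92068338e+01,  7.69152562e-02,
        2.20357458e-02, -1.68647193e-05]), 'tool_pos': array([0.18400032, 0.57109369, 0.22960907]), 'orientation': array([-4.87620475e-01, -3.10347620e+00,  2.61700033e-05]), 'force': array([-0.18274077,  0.16381143,  0.22237062]), 'wrist_torque': array([0.00640918, 0.02717187, 0.0258383 ]), 'gripper_force': 0.0, 'opening': 0.09314550729035458}
```

View pics/top0.png

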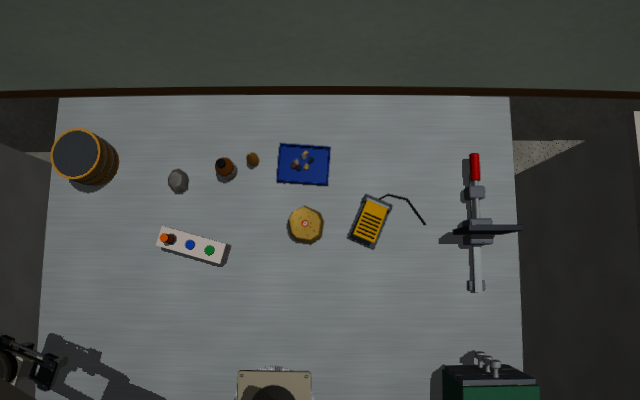

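View pics/side0.png

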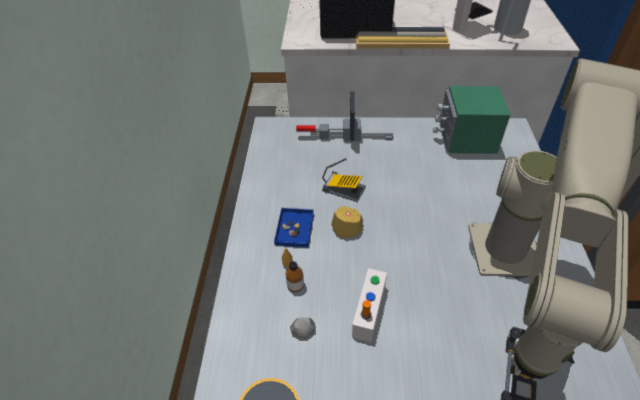

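The top view shows the rack with the probe at (166,240), the tuff with its ring at (305,224) and the pedal at (370,222). The side view agrees: probe (367,310), tuff (347,220), pedal (343,181). Next I measure them by colour and depth.

```bash
cat > m.py <<'E'
from h import *
def load(c):
    p=cv2.imread(f'pics/{c}0.png'); return cv2.cvtColor(p,cv2.COLOR_BGR2HSV).astype(int),cloud(c,np.load(f'pics/{c}0.npy'))
def near(P,x,y,r): return np.hypot(P[...,0]-x,P[...,1]-y)<r
def plane(Q):
    for _ in range(5):
        c=Q.mean(0);n=np.linalg.svd(Q-c)[2][2];n*=np.sign(n[2]);e=(Q-c)@n;Q=Q[abs(e)<max(2*e.std(),.001)]
    return c,n,e.std(),len(Q)
E
python3 - <<'E'
from m import *
for c in('top','side'):
    H,P=load(c);h,s,v=H[...,0],H[...,1],H[...,2];z=P[...,2]
    t=near(P,.3,-.1,.08)&(v>0); 
    tb=(near(P,.62,0.03,.03)|near(P,.45,-.15,.04)); print(c,'table z',np.round(np.median(P[tb],0),4))
    # probe
    o=near(P,.488,.295,.06)&(h<14)&(s>150)&(z>.08); Q=P[o]; print('orange',o.sum(),Q.min(0).round(4),Q.max(0).round(4),np.median(Q[Q[:,2]>.135],0).round(4))
    for nm,a,b in(('blue',100,130),('green',50,90)):
        k=near(P,.47,.22,.12)&(h>a)&(h<b)&(s>120)&(z>.08);print(nm,k.sum(),P[k].mean(0).round(4))
    w=near(P,.47,.23,.14)&(s<60)&(z>.07)&(z<.087);W=P[w]; r=cv2.minAreaRect((W[:,:2]*1000).astype(np.float32));print('rack',r,np.median(W[:,2]))
    # tuff
    k=near(P,.537,-.075,.085)&(z>.02);T=P[k];print('tuff',k.sum(),T.min(0).round(4),T.max(0).round(4))
    k=near(P,.537,-.08,.045)&(z>.056)
    cc,n,e,N=plane(P[k]);print(' plane',cc.round(4),n.round(3),e.round(4),N,'tilt',np.arccos(n[2]).round(3))
    red=near(P,.537,-.08,.05)&((h<8)|(h>172))&(s>100)&(z>.05); vv,uu=np.nonzero(red);print(' red',red.sum(),list(zip(uu,vv)),P[red].mean(0).round(4))
    # pedal
    y=near(P,.553,-.285,.09)&(h>18)&(h<32)&(s>120)&(z>.015);Q=P[y];cc,n,e,N=plane(Q)
    r=cv2.minAreaRect((Q[:,:2]*1000).astype(np.float32));print('pedal',y.sum(),cc.round(4),n.round(3),e.round(4),r,Q[:,2].min(),Q[:,2].max())
E
```

```text
top table z [ 0.4203 -0.144   1.3494]
orange 100 [0.481  0.2874 0.0941] [0.5022 0.3103 0.1486] [0.4934 0.2983 0.1439]
blue 67 [0.4769 0.2412 0.0894]
green 69 [0.4609 0.1835 0.0892]
rack ((477.4071044921875, 241.85440063476562), (202.91822814941406, 61.22371292114258), 75.07293701171875) 0.08050310049075517
tuff 1032 [ 0.4895 -0.1447  0.0213] [ 0.6008 -0.0386  0.0963]
 plane [ 0.5398 -0.0841  0.0756] [-0.287 -0.198  0.937] 0.0019 581 tilt 0.356
 red 13 [(np.int64(303), np.int64(221)), (np.int64(306), np.int64(221)), (np.int64(302), np.int64(222)), (np.int64(307), np.int64(222)), (np.int64(302), np.int64(223)), (np.int64(305), np.int64(223)), (np.int64(307), np.int64(223)), (np.int64(302), np.int64(224)), (np.int64(307), np.int64(224)), (np.int64(303), np.int64(225)), (np.int64(306), np.int64(225)), (np.int64(307), np.int64(225)), (np.int64(305), np.int64(226))] [ 0.5413 -0.0915  0.0756]
pedal 839 [ 0.5536 -0.2841  0.0492] [ 0.277 -0.121  0.953] 0.002 ((553.4866943359375, -286.514892578125), (72.58750915527344, 116.49114227294922), 66.7610855102539) 0.015387171880980073 0.07179783838827362
side table z [ 0.474  -0.1263  0.0005]
orange 32 [0.4852 0.2938 0.0902] [0.5045 0.3168 0.147 ] [0.4932 0.3022 0.1455]
blue 51 [0.4791 0.2482 0.0914]
green 42 [0.4636 0.1902 0.0905]
rack ((478.6085205078125, 244.62716674804688), (202.54397583007812, 60.8307991027832), 75.0672607421875) 0.08164677446450688
tuff 739 [ 0.4879 -0.1335  0.0201] [ 0.6025 -0.0303  0.0945]
 plane [ 0.5398 -0.0809  0.0755] [-0.287 -0.184  0.94 ] 0.0021 281 tilt 0.348
 red 1 [(np.int64(346), np.int64(214))] [ 0.5499 -0.0859  0.0777]
pedal 357 [ 0.5549 -0.2776  0.0495] [ 0.273 -0.117  0.955] 0.002 ((554.0030517578125, -281.1770324707031), (77.2958984375, 118.98851776123047), 64.7162857055664) 0.02212615495597031 0.07335958960356173
```

```bash
python3 - <<'E'
import cv2,numpy as np
a=cv2.imread('pics/top0.png');b=cv2.imread('pics/side0.png')
f=lambda i,u,v:cv2.resize(i[v-30:v+30,u-38:u+38],None,fx=5,fy=5,interpolation=cv2.INTER_CUBIC)
cv2.imwrite('pics/crops.png',np.vstack([np.hstack([f(a,305,225),f(a,370,222)]),np.hstack([f(b,347,220),f(b,343,181)])]))
E
```

```text
(no output)
```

View pics/crops.png

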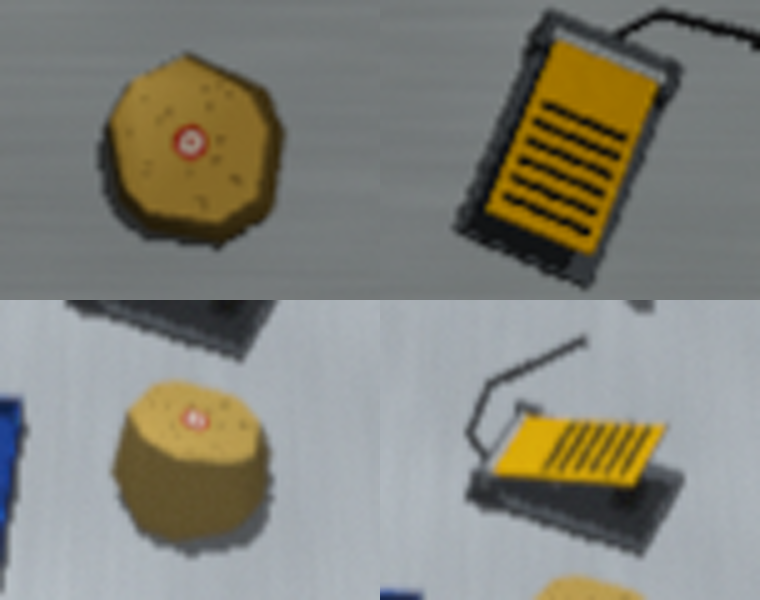

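The crops show the ring at top (304.7,223.2) and side (347.6,213.2), on a face low towards −x/−y. The pedal's high free end faces the robot, with its yaw about −0.40. Next I work out the moves to the pedal.

```bash
cat >> h.py <<'E'
def down(a): # tool z down, tool y at azimuth a
    z=np.array([0,0,-1.]);y=np.array([np.cos(a),np.sin(a),0]);return np.c_[np.cross(y,z),y,z]
def delta(p0,R0,p,R):
    return np.round(np.r_[R0.T@(np.array(p)-p0),Ro.from_matrix(R0.T@R).as_rotvec()],4).tolist()
def now():
    s=robot.read_state();return s['tool_pos'],Ro.from_rotvec(s['orientation']).as_matrix()
E
python3 - <<'E'
from h import *
p,R=now()
a=-.405; pad=np.array([.5537,-.284])-.0406*np.array([np.cos(a),np.sin(a)]);print(pad)
print(delta(p,R,[.45,.1,.25],down(1.166)))
print(delta(p,R,[*pad,.15],down(1.166)))
D=down(1.166);q=np.array([*pad,.15])
print(D.T@np.array([-np.cos(a),-np.sin(a),0]))
E
```

```text
[ 0.51638444 -0.26800284]
[-0.3977, -0.3668, -0.0204, -0.0, -0.0, 0.0931]
[-0.5737, -0.6967, 0.0796, -0.0, -0.0, 0.0931]
[9.99999979e-01 2.03673204e-04 0.00000000e+00]
```

Call:
{"fn": "move_arm", "kwargs": {
  "deltas": [-0.398, -0.367, -0.02, 0, 0, 0.093, 0, -0.398, -0.367, -0.02, 0, 0, 0.093, 0, -0.398, -0.367, -0.02, 0, 0, 0.093, 0, -0.398, -0.367, -0.02, 0, 0, 0.093, 0, -0.398, -0.367, -0.02, 0, 0, 0.093, 0, -0.398, -0.367, -0.02, 0, 0, 0.093, 0, -0.398, -0.367, -0.02, 0, 0, 0.093, 0, -0.398, -0.367, -0.02, 0, 0, 0.093, 0, -0.398, -0.367, -0.02, 0, 0, 0.093, 0, -0.574, -0.697, 0.08, 0, 0, 0.093, 0, -0.574, -0.697, 0.08, 0, 0, 0.093, 0, -0.574, -0.697, 0.08, 0, 0, 0.093, 0],
  "squeeze": 10
}}

```text
t: 2.8
tool_pos: [0.4826, -0.0806, 0.2011]
orientation: [0.631, 3.076, 0.0]
force: [0.1, 0.4, -0.4]
opening: 0.0004
gripper_force: 0.0
```

```bash
python3 - <<'E'
from h import *
p,R=now();s=robot.read_state();print(s['t'],p,s['opening'],s['force'])
print(delta(p,R,[.5164,-.268,.11],down(1.166)))
E
```

```text
2.8 [ 0.48260281 -0.08057556  0.20110852] 0.0003713431026299386 [ 0.11305307  0.42560755 -0.38363017]
[-0.1048, -0.159, 0.0912, 0.0003, 0.0011, 0.0001]
```

Call:
{"fn": "move_arm", "kwargs": {
  "deltas": [-0.105, -0.159, 0.03, 0, 0, 0, 0, -0.105, -0.159, 0.03, 0, 0, 0, 0, -0.105, -0.159, 0.03, 0, 0, 0, 0, -0.105, -0.159, 0.05, 0, 0, 0, 0, -0.105, -0.159, 0.091, 0, 0, 0, 0, -0.105, -0.159, 0.091, 0, 0, 0, 0]
}}

```text
t: 3.55
tool_pos: [0.5135, -0.2637, 0.106]
orientation: [-0.63, -3.07, -0.005]
force: [0.1, -0.1, -0.3]
opening: 0.0005
gripper_force: 0.0
```

```bash
python3 - <<'E'
from h import *
for c in('top','side'):
    p,d=snap(c,c+'1')
s=robot.read_state();print(s['t'],s['tool_pos'],s['force'])
a=cv2.imread('pics/top1.png');b=cv2.imread('pics/side1.png')
f=lambda i,u,v:cv2.resize(i[v-40:v+40,u-38:u+38],None,fx=5,fy=5,interpolation=cv2.INTER_CUBIC)
cv2.imwrite('pics/c1.png',np.hstack([f(a,370,222),f(b,343,181)]))
print(proj('side',s['tool_pos']+[0,0,-.011]))
E
```

```text
3.65 [ 0.51621219 -0.26525048  0.11061995] [0.10481661 0.2331331  0.41965957]
[[355.01761855 173.84229985]]
```

View pics/c1.png

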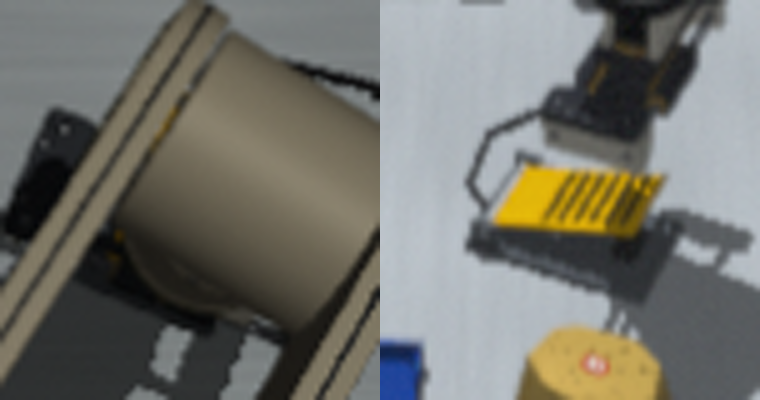

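The side crop shows the closed fingertips about 40 mm above the pad end of the plate, with the tip near (630,160). Pressing in steps.

Call:
{"fn": "move_arm", "kwargs": {
  "deltas": [0.001, 0.002, 0.03, 0, 0, 0, 0, 0.001, 0.002, 0.042, 0, 0, 0, 0, 0.002, 0.002, 0.052, 0, 0, 0, 0, 0.003, 0.002, 0.06, 0, 0, 0, 0, 0.003, 0.002, 0.06, 0, 0, 0, 0]
}}

```text
t: 4.28
tool_pos: [0.5147, -0.2631, 0.0506]
orientation: [0.631, 3.077, -0.0]
force: [0.1, 2.5, 4.6]
opening: 0.0006
gripper_force: 2.3
```

Call:
{"fn": "move_arm", "kwargs": {
  "deltas": [0.001, 0, 0.006, 0, 0, 0, 0, 0.001, 0, 0.009, 0, 0, 0, 0, 0.001, 0, 0.011, 0, 0, 0, 0, 0.001, 0, 0.011, 0, 0, 0, 0]
}}

```text
t: 4.78
tool_pos: [0.5144, -0.2631, 0.0417]
orientation: [0.631, 3.076, -0.001]
force: [-5.8, 4.9, 17.3]
opening: 0.0007
gripper_force: 8.5
```

At the stop (17 N, TCP z at the predicted 42 mm). Releasing.

Call:
{"fn": "move_arm", "kwargs": {
  "deltas": [0, 0, -0.01, 0, 0, 0, 0, 0, 0, -0.03, 0, 0, 0, 0, 0, 0, -0.06, 0, 0, 0, 0, 0, 0, -0.12, 0, 0, 0, 0, 0, 0, -0.18, 0, 0, 0, 0, 0, 0, -0.21, 0, 0, 0, 0, 0, 0, -0.21, 0, 0, 0, 0]
}}

```text
t: 5.65
tool_pos: [0.5145, -0.2636, 0.2534]
orientation: [0.631, 3.072, -0.004]
force: [-0.4, -0.8, -0.5]
opening: 0.0
gripper_force: 0.0
```

```bash
python3 - <<'E'
from h import *
p,R=now();s=robot.read_state();print(s['t'],p,s['force'])
c,d=snap('side','side2');P=cloud('side',d);H=cv2.cvtColor(c,cv2.COLOR_RGB2HSV).astype(int)
y=(np.hypot(P[...,0]-.553,P[...,1]+.285)<.09)&(H[...,0]>18)&(H[...,0]<32)&(H[...,1]>120)&(P[...,2]>.015)
print('pedal',y.sum(),P[y].mean(0),P[y][:,2].max())
pr=[.4935,.3005]
print(delta(p,R,[*pr,.24],down(-.26)))
q=np.array([*pr,.24])
print(q)
E
```

```text
5.65 [ 0.51448033 -0.26363011  0.25338546] [-0.42280916 -0.79279464 -0.48729589]
pedal 361 [ 0.55491392 -0.27793265  0.051522  ] 0.36066928113954044
[0.2416, 0.5102, 0.0113, 0.0031, 0.0057, 1.4258]
[0.4935 0.3005 0.24  ]
```

Call:
{"fn": "move_arm", "kwargs": {
  "deltas": [0.242, 0.51, 0.01, 0.003, 0.006, 1.426, 0.65, 0.242, 0.51, 0.01, 0.003, 0.006, 1.426, 0.65, 0.242, 0.51, 0.01, 0.003, 0.006, 1.426, 0.65, 0.242, 0.51, 0.01, 0.003, 0.006, 1.426, 0.65, 0.242, 0.51, 0.01, 0.003, 0.006, 1.426, 0.65, 0.242, 0.51, 0.01, 0.003, 0.006, 1.426, 0.65, 0.242, 0.51, 0.01, 0.003, 0.006, 1.426, 0.65, 0.242, 0.51, 0.01, 0.003, 0.006, 1.426, 0.65, 0.242, 0.51, 0.01, 0.003, 0.006, 1.426, 0.65, 0.242, 0.51, 0.01, 0.003, 0.006, 1.426, 0.65, 0.242, 0.51, 0.01, 0.003, 0.006, 1.426, 0.65, 0.242, 0.51, 0.01, 0.003, 0.006, 1.426, 0.65]
}}

```text
t: 7.2
tool_pos: [0.4909, 0.3006, 0.2372]
orientation: [-2.485, -1.912, 0.008]
force: [-0.4, 0.1, -0.1]
opening: 0.0601
gripper_force: 0.0
```

```bash
python3 - <<'E'
from h import *
for c in('top','side'): snap(c,c+'3')
p,R=now();s=robot.read_state();print(s['t'],p,s['force'],s['opening'])
b=cv2.imread('pics/side3.png')
a=cv2.imread('pics/top3.png')
f=lambda i,u,v:cv2.resize(i[v-50:v+50,u-38:u+38],None,fx=5,fy=5,interpolation=cv2.INTER_CUBIC)
cv2.imwrite('pics/c3.png',np.hstack([f(a,175,240),f(b,367,300)]))
print(proj('side',p+R@[0,0,.011]),proj('side',p-R@[0,0,.008]))
print(delta(p,R,[.4935,.3005,.107],down(-.26)))
E
```

```text
7.3 [0.49160624 0.30004612 0.23820448] [ 0.05644988 -0.48340893  0.45778324] 0.06046250074391567
[[369.25328032 286.40714121]] [[369.60187041 282.49465652]]
[0.0008, 0.0026, 0.1312, -0.0068, -0.0009, -0.0012]
```

View pics/c3.png

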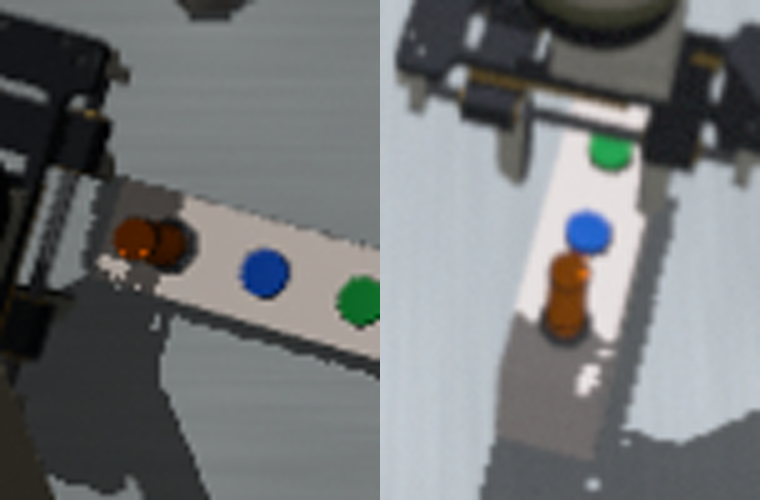

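```bash
python3 - <<'E'
from h import *
p,R=now();p=np.array([.4916,.3000,.2382])
for c in('side','top'):
    P=cloud(c,np.load(f'pics/{c}3.npy'));L=(P-p)@R
    k=(abs(L[...,0])<.04)&(abs(L[...,1])<.07)&(L[...,2]>-.035)&(L[...,2]<.03)&(np.load(f'pics/{c}3.npy')>0)
    for sg in(-1,1):
        Q=L[k&(np.sign(L[...,1])==sg)]
        if len(Q): print(c,sg,len(Q),np.percentile(Q,[2,50,98],axis=0).round(4).tolist())
E
```

```text
side -1 53 [[0.007, -0.0452, -0.0343], [0.0098, -0.0372, -0.0158], [0.0119, -0.0308, 0.0077]]
side 1 54 [[-0.0053, 0.0296, -0.0309], [0.0104, 0.0345, -0.0176], [0.014, 0.045, 0.0058]]
top -1 25 [[-0.0133, -0.0454, -0.0309], [-0.0111, -0.0359, -0.0073], [-0.0024, -0.0318, 0.011]]
top 1 19 [[-0.0112, 0.0293, -0.0118], [-0.0092, 0.0353, -0.0023], [-0.0077, 0.0428, 0.0103]]
```

Finger faces appear at ±10 mm either side of the tool axis in the two cameras, so their biases are opposite and the average is right. Descending to just above the probe, then checking.

Call:
{"fn": "move_arm", "kwargs": {
  "deltas": [0.001, 0.003, 0.04, -0.007, -0.001, -0.001, 0.65, 0.001, 0.003, 0.065, -0.007, -0.001, -0.001, 0.65, 0.001, 0.003, 0.065, -0.007, -0.001, -0.001, 0.65, 0.001, 0.003, 0.065, -0.007, -0.001, -0.001, 0.65]
}}

```text
t: 7.8
tool_pos: [0.4954, 0.3014, 0.1755]
orientation: [2.49, 1.914, 0.005]
force: [0.1, 0.4, 0.3]
opening: 0.0604
gripper_force: 0.0
```

```bash
python3 - <<'E'
from h import *
p,R=now();s=robot.read_state();print(s['t'],p,s['dq'].round(3))
print(delta(p,R,[.4935,.301,.109],down(-.26)))
E
```

```text
7.8 [0.49537396 0.30135029 0.17551049] [ 0.006 -0.007 -0.019 -0.001 -0.002 -0.   ]
[-0.001, -0.0019, 0.0665, 0.0024, -0.0022, -0.0001]
```

Call:
{"fn": "move_arm", "kwargs": {
  "deltas": [-0.001, -0.001, 0.03, 0.001, -0.001, 0, 0.65, -0.001, -0.001, 0.05, 0.001, -0.001, 0, 0.65, -0.001, -0.001, 0.064, 0.001, -0.001, 0, 0.65, -0.001, -0.001, 0.067, 0.001, -0.001, 0, 0.65, -0.001, -0.001, 0.067, 0.001, -0.001, 0, 0.65]
}}

```text
t: 8.43
tool_pos: [0.4938, 0.3014, 0.1076]
orientation: [2.49, 1.916, 0.001]
force: [-0.9, -0.7, 0.8]
opening: 0.0605
gripper_force: 0.0
```

```bash
python3 - <<'E'
from h import *
p,R=now();s=robot.read_state();print(s['t'],p,s['dq'].round(3),s['force'])
print(delta(p,R,[.4935,.301,.109],down(-.26)))
E
```

```text
8.425 [0.49377235 0.30135203 0.1076199 ] [ 0.001 -0.009 -0.009 -0.     0.004 -0.   ] [-0.92464849 -0.66159752  0.75229474]
[-0.0004, -0.0002, -0.0014, 0.0006, -0.0006, 0.001]
```

Good. Closing with 30 N.

Call:
{"fn": "move_arm", "kwargs": {
  "deltas": [0, 0, 0, 0, 0, 0, 0.4, 0, 0, 0, 0, 0, 0, 0.3, 0, 0, 0, 0, 0, 0, 0.2, 0, 0, 0, 0, 0, 0, 0.1, 0, 0, 0, 0, 0, 0, 0.1, 0, 0, 0, 0, 0, 0, 0.1],
  "squeeze": 30
}}

```text
t: 9.18
tool_pos: [0.4936, 0.3012, 0.1073]
orientation: [2.49, 1.916, 0.001]
force: [0.2, 0.2, 1.6]
opening: 0.0236
gripper_force: 30.0
```

Call:
{"fn": "move_arm", "kwargs": {
  "deltas": [0, 0, -0.01, 0, 0, 0, 0.1, 0, 0, -0.03, 0, 0, 0, 0.1, 0, 0, -0.06, 0, 0, 0, 0.1, 0, 0, -0.09, 0, 0, 0, 0.1, 0, 0, -0.12, 0, 0, 0, 0.1, 0, 0, -0.15, 0, 0, 0, 0.1, 0, 0, -0.15, 0, 0, 0, 0.1, 0, 0, -0.15, 0, 0, 0, 0.1]
}}

```text
t: 10.18
tool_pos: [0.4932, 0.301, 0.2566]
orientation: [-2.49, -1.916, -0.0]
force: [0.1, -0.6, -1.7]
opening: 0.0236
gripper_force: 30.0
```

```bash
cat >> m.py <<'E'
def ray(c,uv):
    m=robot.camera_model(c);s=cv2.undistortPoints(np.array([[uv]],float),np.array(m['K']),np.array([m['k1'],0,0,0.]))[0,0]
    R=np.array(m['R']);return -R.T@np.array(m['t']),R.T@np.r_[s,1]
def hit(c,uv,P0,n):
    o,d=ray(c,uv);return o+d*((P0-o)@n)/(d@n)
E
python3 - <<'E'
from m import *
az=np.array([[-.287,-.198,.937],[-.287,-.184,.94]]).mean(0);az=np.arctan2(az[1],az[0]);n=np.r_[np.sin(.35)*np.cos(az),np.sin(.35)*np.sin(az),np.cos(.35)];print('az',az,'n',n)
S=[hit('top',(304.7,223.2),np.array([.5398,-.0841,.0756]),n),hit('side',(347.6,213.2),np.array([.5398,-.0809,.0755]),n)];print(S)
# ray crossing
(o1,d1),(o2,d2)=ray('top',(304.7,223.2)),ray('side',(347.6,213.2))
ab=np.linalg.lstsq(np.c_[d1,-d2],o2-o1,rcond=None)[0];print(o1+d1*ab[0],o2+d2*ab[1])
sp=np.mean(S,0);sp[2]=.075;print('spot',sp)
p,R=now();s=robot.read_state();print(s['t'],p,s['force'],s['opening'])
z=-n;y=np.array([np.cos(-.26),np.sin(-.26),0]);y-=z*(y@z);y/=np.linalg.norm(y);T=np.c_[np.cross(y,z),y,z]
np.savez('plan.npz',n=n,T=T,sp=sp)
for off in(.09,.03): print(delta(p,R,sp+n*(.0973+off),T))
E
```

```text
az -2.5543945550979434 n [-0.28546115 -0.18997589  0.93937271]
[array([ 0.54186953, -0.09129718,  0.07477336]), array([ 0.54423351, -0.09248968,  0.07450341])]
[ 0.54182305 -0.09131733  0.07526074] [ 0.54425696 -0.09163387  0.07547974]
spot [ 0.54305152 -0.09189343  0.075     ]
10.175 [0.49318365 0.30104878 0.25664082] [ 0.14204413 -0.55290609 -1.67791573] 0.023648597970558533
[-0.4152, 0.1063, 0.0057, -0.2278, 0.2657, 0.0316]
[-0.3998, 0.1199, 0.062, -0.2278, 0.2657, 0.0316]
```

Call:
{"fn": "move_arm", "kwargs": {
  "deltas": [-0.415, 0.106, 0.006, -0.228, 0.266, 0.032, 0.1, -0.415, 0.106, 0.006, -0.228, 0.266, 0.032, 0.1, -0.415, 0.106, 0.006, -0.228, 0.266, 0.032, 0.1, -0.415, 0.106, 0.006, -0.228, 0.266, 0.032, 0.1, -0.415, 0.106, 0.006, -0.228, 0.266, 0.032, 0.1, -0.415, 0.106, 0.006, -0.228, 0.266, 0.032, 0.1, -0.415, 0.106, 0.006, -0.228, 0.266, 0.032, 0.1, -0.415, 0.106, 0.006, -0.228, 0.266, 0.032, 0.1, -0.4, 0.12, 0.062, -0.228, 0.266, 0.032, 0.1, -0.4, 0.12, 0.062, -0.228, 0.266, 0.032, 0.1, -0.4, 0.12, 0.062, -0.228, 0.266, 0.032, 0.1, -0.4, 0.12, 0.062, -0.228, 0.266, 0.032, 0.1]
}}

```text
t: 11.68
tool_pos: [0.5078, -0.1163, 0.1972]
orientation: [2.464, 1.836, 0.546]
force: [-0.3, -0.0, -0.5]
opening: 0.0239
gripper_force: 30.0
```

```bash
python3 - <<'E'
from m import *
for c in('top','side'): snap(c,c+'4')
p,R=now();s=robot.read_state();print(s['t'],p,s['force'],s['opening'])
d=np.load('plan.npz');n,T,sp=d['n'],d['T'],d['sp']
print(delta(p,R,sp+n*(.0973+.03),T)); tip=p+R[:,2]*.0973
for c in('top','side'): print(c,'tip',proj(c,tip),'spot',proj(c,sp),'sleeve end',proj(c,tip-R[:,2]*.024),'collar',proj(c,tip-R[:,2]*.073))
b=cv2.imread('pics/side4.png');a=cv2.imread('pics/top4.png')
f=lambda i,u,v:cv2.resize(i[v-30:v+30,u-20:u+20],None,fx=10,fy=10,interpolation=cv2.INTER_CUBIC)
cv2.imwrite('pics/c4.png',np.hstack([f(a,305,220),f(b,347,205)]))
E
```

```text
11.775 [ 0.50775106 -0.11651869  0.19702188] [-0.17346245  0.86107779 -1.23521526] 0.0239388741003339
[-0.0005, -0.0016, 0.0021, 0.0033, -0.0, 0.0008]
top tip [[306.63956196 224.29794509]] spot [[304.9056126  222.79021326]] sleeve end [[307.9476895  226.03084305]] collar [[310.77951931 229.78175594]]
side tip [[350.20087545 206.0482777 ]] spot [[347.941931   213.23810072]] sleeve end [[352.36453782 200.67704302]] collar [[356.89895357 189.41719068]]
```

View pics/c4.png

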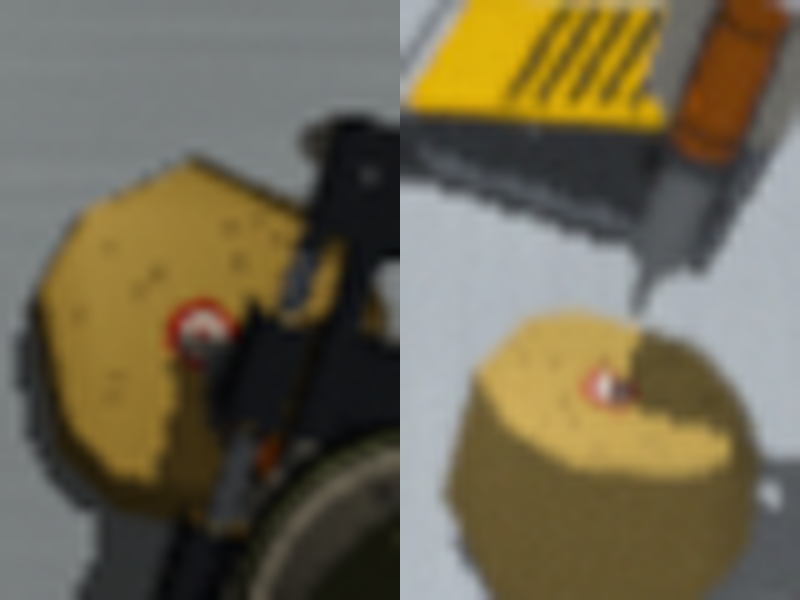

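The crop shows the tip in the side view at about (350.5,206), against a predicted (350.2,206.0). The ring is at (347.4,213.2) side and (304.8,223.0) top, within 0.7 px of prediction. Next come a force baseline and a check of the probe axis from depth.

```bash
cat >> m.py <<'E'
def avg(k=12):
    F=[];P=[];Q=[]
    for _ in range(k):
        robot.read_camera('side');s=robot.read_state();F.append(s['force']);P.append(s['tool_pos']);Q.append(s['orientation'])
    R=Ro.from_rotvec(Q).mean().as_matrix()
    return np.mean(F,0),np.std(F,0)/np.sqrt(k),np.mean(P,0),np.std(P,0),R,s
E
python3 - <<'E'
from m import *
D=np.mean([snap('side')[1] for _ in range(3)],0)
F,e,p,ps,R,s=avg(12);print(s['t'],F,e,p,ps)
d=np.load('plan.npz');n,T,sp=d['n'],d['T'],d['sp'];np.save('base.npy',F)
P=cloud('side',D);L=(P-p)@R
k=(np.hypot(L[...,0],L[...,1])<.022)&(L[...,2]>.022)&(L[...,2]<.1)
Q=L[k]
for a,b in((.0,.02),(.022,.03),(.036,.044),(.044,.052),(.052,.06),(.06,.072),(.074,.1)):
    q=L[(np.hypot(L[...,0],L[...,1])<.022)&(L[...,2]>a)&(L[...,2]<b)]
    if len(q):print(a,len(q),q.mean(0).round(4))
print('square err',np.degrees(np.arccos(-R[:,2]@n)), delta(p,R,sp+n*(.0973+.03),T),'tip rel spot in face',((p+R[:,2]*.0973-sp)@T).round(4))
E
```

```text
12.525 [ 0.20611581  0.19326868 -1.26824162] [0.14215005 0.11688341 0.13000222] [ 0.50704359 -0.11625072  0.1951946 ] [7.49162385e-05 5.70616443e-05 2.40969577e-04]
0.0 51 [0.0124 0.     0.0103]
0.022 6 [ 0.0159 -0.0013  0.0251]
0.036 10 [0.0108 0.001  0.0397]
0.044 10 [0.0105 0.0006 0.0474]
0.052 13 [0.0108 0.0003 0.0558]
0.06 14 [0.0104 0.002  0.0654]
0.074 7 [0.0049 0.001  0.0859]
square err 0.051495755205455546 [-0.0001, -0.0005, 0.0005, 0.0007, -0.0005, -0.0004] tip rel spot in face [ 0.0001  0.0006 -0.0305]
```

Sleeve points lie at a constant 10.5 mm along the axis, so the probe is parallel to the tool and square to the face. Advancing slowly.

Call:
{"fn": "move_arm", "kwargs": {
  "deltas": [0, -0.0005, 0.008, 0, 0, 0, 0.1, 0, -0.0005, 0.016, 0, 0, 0, 0.1, 0, -0.0005, 0.022, 0, 0, 0, 0.1, 0, -0.0005, 0.026, 0, 0, 0, 0.1, 0, -0.0005, 0.026, 0, 0, 0, 0.1],
  "squeeze": 40
}}

```text
t: 13.15
tool_pos: [0.5138, -0.1109, 0.1701]
orientation: [2.468, 1.837, 0.544]
force: [-1.3, -0.5, -0.7]
opening: 0.0235
gripper_force: 40.0
```

```bash
cat > f.py <<'E'
from m import *
import sys
F,e,p,ps,R,s=avg(int(sys.argv[1]));d=np.load('plan.npz');n,T,sp=d['n'],d['T'],d['sp'];F=F-np.load('base.npy')
print('t',s['t'],'F in tool',(T.T@F).round(2),'se',e.round(2),'tip rel spot',((p+R[:,2]*.0973-sp)@T).round(4),'sq deg',np.degrees(np.arccos(-R[:,2]@n)).round(2),'grip',s['gripper_force'],s['opening'])
E
python3 f.py 10
```

```text
t 13.65 F in tool [-0.35  0.07 -0.14] se [0.11 0.14 0.11] tip rel spot [ 0.0002  0.0002 -0.0046] sq deg 0.06 grip 39.99909281730652 0.02354957366525354
```

Not touching yet. Advancing 7 mm more.

Call:
{"fn": "move_arm", "kwargs": {
  "deltas": [0, 0, 0.002, 0, 0, 0, 0.1, 0, 0, 0.004, 0, 0, 0, 0.1, 0, 0, 0.006, 0, 0, 0, 0.1, 0, 0, 0.007, 0, 0, 0, 0.1, 0, 0, 0.007, 0, 0, 0, 0.1]
}}

```text
t: 14.28
tool_pos: [0.516, -0.1098, 0.164]
orientation: [2.467, 1.836, 0.544]
force: [0.2, -1.0, -0.3]
opening: 0.0236
gripper_force: 40.0
```

```bash
python3 f.py 20
```

```text
t 15.275 F in tool [-0.19 -0.44 -1.37] se [0.09 0.14 0.14] tip rel spot [0.0002 0.     0.0026] sq deg 0.05 grip 39.999698996543884 0.02350373502480608
```

1.37 N at 2.6 mm past the expected surface fits the spring model. Another 5.4 mm to half in.

Call:
{"fn": "move_arm", "kwargs": {
  "deltas": [0, 0, 0.002, 0, 0, 0, 0.1, 0, 0, 0.004, 0, 0, 0, 0.1, 0, 0, 0.005, 0, 0, 0, 0.1, 0, 0, 0.0054, 0, 0, 0, 0.1, 0, 0, 0.0054, 0, 0, 0, 0.1]
}}

```text
t: 15.9
tool_pos: [0.5176, -0.1088, 0.159]
orientation: [2.467, 1.836, 0.544]
force: [-0.4, -0.7, 0.8]
opening: 0.0237
gripper_force: 40.0
```

```bash
python3 f.py 30; python3 - <<'E'
from m import *
for c in('top','side'): snap(c,c+'5')
b=cv2.imread('pics/side5.png');a=cv2.imread('pics/top5.png')
f=lambda i,u,v:cv2.resize(i[v-30:v+30,u-20:u+20],None,fx=10,fy=10,interpolation=cv2.INTER_CUBIC)
cv2.imwrite('pics/c5.png',np.hstack([f(a,305,220),f(b,347,205)]))
# has the tuff moved?
for c in('top','side'):
    A=cv2.imread(f'pics/{c}4.png',0);B=cv2.imread(f'pics/{c}5.png',0)
    (x,y,w)=(275,205,28) if c=='top' else (322,222,50)
    t=A[y:y+28,x:x+w];r=cv2.phaseCorrelate(np.float32(t),np.float32(B[y:y+28,x:x+w]));print(c,r)
E
```

```text
t 17.4 F in tool [-0.48  0.15 -2.79] se [0.11 0.1  0.1 ] tip rel spot [0.0002 0.0001 0.0079] sq deg 0.05 grip 39.99951481819153 0.023527283891244827
top ((-0.21916080077859235, -0.31237671255860455), 0.8762101146909925)
side ((-0.010110406896735924, 0.22661322379045323), 0.975397699991862)
```

View pics/c5.png

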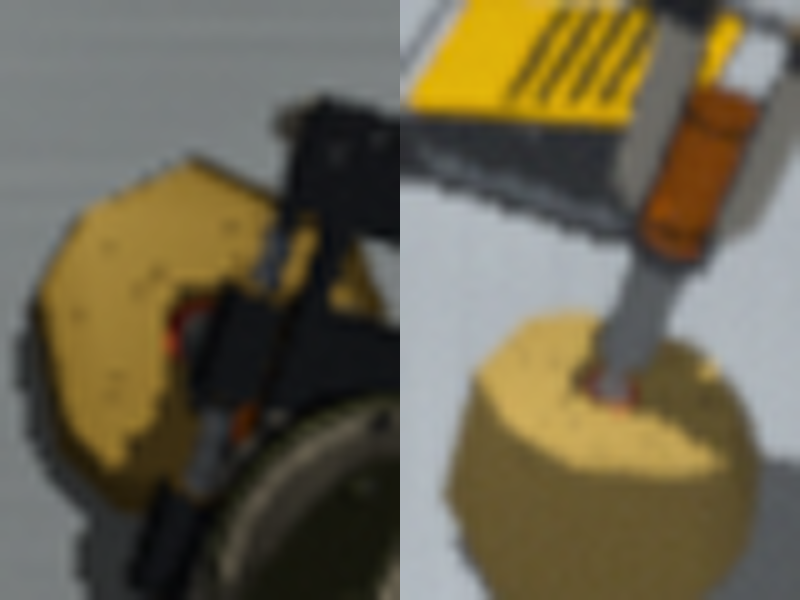

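The picture shows the plunger inside the ring, around (347,213) in the side view. The push is 2.79 N with 7.9 mm of travel, the tool is square to the face, and the tuff has not moved. Handing in.

```bash
python3 -c "
from plant import robot
print(robot.close_job())"
```

```text
the job is handed in; nothing more can be done
None
```

I pressed the pedal to its stop and released it, and handed the job in holding the penetrometer in the red ring, square to the face, plunger about half in (2.8 N, about 7.9 mm), with no visible shift of the tuff; the verdict was not shown.

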